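Unload and reload a spool finishing stand

TASK

Stop the finishing stand by swinging its lever to the red mark, and only then lift the finished (dark brown) spools off the spindles and stand them upright in the blue tray. Put every raw (pale) spool on a spindle of its own, pushed right down onto its seat; when all are loaded and the lever is still at red, swing the lever to the green mark (slow turning). Leave the bottle, tin and screwdriver where they are.

Things in the scene. Friction and masses are not known exactly. Their poses are not given: they have to be found in the camera images.
- stand: black flat box with a blue front, fixed to the bench, 170 x 450 mm, top 40 mm up; origin on the bench under it (it spans x -85..85, y -195..255 mm in its frame), x away from the robot when unturned, z up. Three steel spindles, 16 mm in diameter with tapered tips 106 mm above the bench, stand in a row along y, 90 mm apart, on aluminium seat discs 40 mm across
- seat1 (a point): centre of the top face of the seat disc of spindle 1 (counted from the stand's -y end), on the spindle's axis, 46 mm above the bench; the spindle rises 60 mm above it. A seated spool's origin is at this point
- seat2 (a point): centre of the top face of the seat disc of spindle 2 (counted from the stand's -y end), on the spindle's axis, 46 mm above the bench; the spindle rises 60 mm above it. A seated spool's origin is at this point
- seat3 (a point): centre of the top face of the seat disc of spindle 3 (counted from the stand's -y end), on the spindle's axis, 46 mm above the bench; the spindle rises 60 mm above it. A seated spool's origin is at this point
- drive_lever (a joint): angle (rad) of the lever, a flat arm turning level about an upright pivot on the stand; 0 at the red mark (stop, end of travel), 0.75 at the green mark (slow, the arm then points along the stand's -x), 1.5 at the yellow mark (fast); it grows anticlockwise seen from above, is stiff and stays where it is left; limits 0 and 1.55
- lever_knob (a point): middle of the graspable part of the upright red knob at the lever's end: a round post 20 mm in diameter, from 56 to 98 mm above the bench, this point 80 mm above the bench and 80 mm from the pivot
- lever_pivot (a point): the lever's pivot, on its axis 48 mm above the bench
- raw1: raw spool of pale wood, 56 mm across the ends, 50 mm high, slightly waisted (47 mm) at mid-height, with a 22 mm bore right through; about 70 g; origin at the centre of its underside, z along the bore (up); it starts standing on the bench. One of two or three, may be absent
- raw2: raw spool of pale wood, 56 mm across the ends, 50 mm high, slightly waisted (47 mm) at mid-height, with a 22 mm bore right through; about 70 g; origin at the centre of its underside, z along the bore (up); it starts standing on the bench. One of two or three, may be absent
- raw3: raw spool of pale wood, 56 mm across the ends, 50 mm high, slightly waisted (47 mm) at mid-height, with a 22 mm bore right through; about 70 g; origin at the centre of its underside, z along the bore (up); it starts standing on the bench. One of two or three, may be absent
- done1: finished spool, the same shape as a raw spool but dark brown; origin at the centre of its underside, z along the bore (up); it starts seated on one of the spindles. One of two or three, may be absent
- done2: finished spool, the same shape as a raw spool but dark brown; origin at the centre of its underside, z along the bore (up); it starts seated on one of the spindles. One of two or three, may be absent
- done3: finished spool, the same shape as a raw spool but dark brown; origin at the centre of its underside, z along the bore (up); it starts seated on one of the spindles. One of two or three, may be absent
- tray: blue open tray fixed to the bench, outside 140 mm (x) by 220 mm (y) by 25 mm high, walls and floor 5 mm thick; origin at the centre of its underside, long side along y
- oil_bottle: amber bottle standing, 60 mm across and 150 mm high, origin under it; leave alone
- wax_tin: tin standing, 70 mm across and 60 mm high, origin under it; leave alone
- screwdriver: screwdriver with a green handle lying at the left of the stand; leave alone
Things that resemble listed ones, but are neither listed nor needed, are in the scene too. What is shaped like the raw2 but pink is not meant.

How it is judged (in metres and radians):
On the way, in this order (a step that is already met when the one before it is completed fails the run):
1. the lever is at the red mark (within 0.1 rad) while the finished spools are all still on their spindles (value of joint drive_lever below 0.1 rad and (distance between done1 and seat1 below 0.012 m or distance between done1 and seat2 below 0.012 m or distance between done1 and seat3 below 0.012 m) and (distance between done2 and seat1 below 0.012 m or distance between done2 and seat2 below 0.012 m or distance between done2 and seat3 below 0.012 m) and (distance between done3 and seat1 below 0.012 m or distance between done3 and seat2 below 0.012 m or distance between done3 and seat3 below 0.012 m)), for 0.2 s.
2. with the lever still at red (within 0.15 rad), every finished spool stands in the tray and every raw spool is seated on a spindle ((distance between raw1 and seat1 below 0.009 m or distance between raw1 and seat2 below 0.009 m or distance between raw1 and seat3 below 0.009 m) and angle between each of raw1, raw2, raw3, done1, done2, done3's own z axis and vertical below 0.1 rad and linear speed of each of raw1, raw2, raw3, done1, done2, done3 below 0.03 m/s and (distance between raw2 and seat1 below 0.009 m or distance between raw2 and seat2 below 0.009 m or distance between raw2 and seat3 below 0.009 m) and (distance between raw3 and seat1 below 0.009 m or distance between raw3 and seat2 below 0.009 m or distance between raw3 and seat3 below 0.009 m) and x of done1 in the frame of tray between -0.05 and 0.05 m and y of done1 in the frame of tray between -0.09 and 0.09 m and z of each of done1, done2, done3 in the frame of tray below 0.012 m and x of done2 in the frame of tray between -0.05 and 0.05 m and y of done2 in the frame of tray between -0.09 and 0.09 m and x of done3 in the frame of tray between -0.05 and 0.05 m and y of done3 in the frame of tray between -0.09 and 0.09 m and value of joint drive_lever below 0.15 rad), for 0.2 s.
3. the lever is at the green mark (0.75 within 0.1 rad) (value of joint drive_lever between 0.65 and 0.85 rad), for 0.2 s.
At the end, for the whole second after the job is handed in: every raw spool sits upright on a spindle of its own with its origin within 9 mm of the seat point, every finished spool stands upright on the tray's floor, all at rest, and the lever is within 0.1 rad of the green mark (0.75 rad) (all of step 3 and (distance between raw1 and seat1 below 0.009 m or distance between raw1 and seat2 below 0.009 m or distance between raw1 and seat3 below 0.009 m) and angle between each of raw1, raw2, raw3, done1, done2, done3's own z axis and vertical below 0.1 rad and linear speed of each of raw1, raw2, raw3, done1, done2, done3 below 0.03 m/s and (distance between raw2 and seat1 below 0.009 m or distance between raw2 and seat2 below 0.009 m or distance between raw2 and seat3 below 0.009 m) and (distance between raw3 and seat1 below 0.009 m or distance between raw3 and seat2 below 0.009 m or distance between raw3 and seat3 below 0.009 m) and x of done1 in the frame of tray between -0.05 and 0.05 m and y of done1 in the frame of tray between -0.09 and 0.09 m and z of each of done1, done2, done3 in the frame of tray below 0.012 m and x of done2 in the frame of tray between -0.05 and 0.05 m and y of done2 in the frame of tray between -0.09 and 0.09 m and x of done3 in the frame of tray between -0.05 and 0.05 m and y of done3 in the frame of tray between -0.09 and 0.09 m); the robot touches nothing.
It fails at once if a bystander (bottle, tin, screwdriver) is moved by more than 40 mm or the bottle or tin tipped over (distance of any of oil_bottle, wax_tin, screwdriver from where it was at the start of the episode above 0.04 m or angle between any of oil_bottle, wax_tin's own z axis and vertical above 0.5 rad).
Of raw1, raw2, raw3 only 2 to 3 are there at a start; the rules pass over those that are not, and their reading is None.
Of done1, done2, done3 only 2 to 3 are there at a start; the rules pass over those that are not, and their reading is None.
At some moment in a run one of raw1, raw2, raw3 may be knocked a few centimetres aside while the robot is not near it.
It also fails if it takes over 200 s, if anything falls off the work surface, if the arm or the gripper's body presses on something with over 40 N, if the wrist force passes 120 N, or if a joint passes its speed limit or range.

ROBOT

A 6-joint arm with a two-finger parallel gripper is mounted at the origin on the work surface. World frame = base frame: x ahead of the robot, y to its left, z up, the work surface at z = 0. Lengths are in m, angles in degrees, forces in N, time in s.
With the tool pointing down it reaches from about 0.325 to 0.875 m from the base axis. Payload 4.4 kg.
Tool frame: the origin (TCP) lies on the centre line of the jaws, within the pads' length; the fingertips stand 17 mm ahead of it and the grasp point (between the pads) lies 2 mm behind it (arm.nose_length is the distance from the TCP to the fingertips, in m); z points along the fingers, y is the line along which they close (so a half turn about z gives the same grasp; the last joint's range is limited). The gripper opens to 85 mm and grips with 20 to 120 N. Pads are 22 mm wide; open, the fingers measure 114 mm over their backs; the gripper's body (76 mm by 85 mm) begins 54 mm behind the grasp point. The pads swing forward as they close: fully open they stand 13 mm farther back than shut.
Start: joints at [54.689, 11.837, 88.321, -0, 79.842, -8.623], TCP at [0.258, 0.514, 0.248] pointing down, gripper open.
Joint ranges: [-156.59, 156.59], [-49.26, 127.26], [12.9, 141.05], [-63.56, 243.56], [4.71, 150.69], [-161.64, 161.64]. Speed limits (degrees/s): [159.86, 159.86, 180, 180, 180, 180].

INTERFACE

Orientations are given as a 3x3 rotation matrix whose columns are the frame's x, y, z axes.
In Python, from bench import arm, solve_ik, status, imaging gives the robot as it stands. Calls block until the motion is done:
- arm.move_pose(position, orientation): joint-space move of the TCP to a pose.
- arm.move_straight(position, frame=None, v=0.15, until_force=None): straight line of the TCP; frame=None keeps the orientation; v is the mean speed in m/s. With until_force (N) it stops when the force on the tool has changed by that much, and returns True; else False.
- arm.move_j(angles): joint-space move.
- arm.command_gripper(opening, effort=None): finger opening in m; effort is the grip in N (None keeps the last); returns when the fingers have stopped.
- arm.dwell(seconds).
- solve_ik(position, orientation): joint angles nearest the present ones, or None.
- status.sense(): the state.
- imaging.camera(name): name is "side" or "top" or "wrist"; returns a dict with "frame" (420x560x3 uint8, red, green, blue), "range_z" (420x560 float32, m along the optical axis (not along the pixel's ray), 0 where there is no reading), "K" (3x3 intrinsics, pixels), "T" (4x4, takes a point from camera to world coordinates); the wrist camera has in their place "T_tool_cam" (4x4, takes a point from camera to tool coordinates, whose origin is the TCP and whose axes are the flange's). Camera axes: x right, y down, z forward; pixel columns grow to the right and rows downward; lengths in m; the calibration is good to about 2 mm. A picture is of the moment at which its call begins: read the wrist's pose just before it.
A pose or a line that the arm cannot do raises arm.IKError and nothing moves.
- arm.close_job(): hands the job in; it is judged then, once.
The state is a dict: "t": time; "qpos": joint angles; "dq": joint speeds; "tau": joint torques, N m; "eef_pos": TCP position; "eef_rot": TCP orientation; "force": force on the tool from outside, world axes, zero at the start; "moment": the same for the moment, N m; "finger_gap": finger opening in m; "grasp_force": force on a finger pad.
Only numpy, scipy, OpenCV 4.12 (cv2) and the standard library are available. Lean on these libraries where they do the work, as an engineer would, in place of code of your own. Each camera call takes 0.05 s, during which the arm holds its last target. There are 200 camera calls.

## Working session

There is one attempt and no reset: what is moved stays moved. The work goes in short steps, each a Python script; the robot and the scene stay as the last script left them, time stands still between calls to the robot, and variables do not carry over. Pictures are saved under pics/ and viewed, at most 14 in all, crops included, and the job is handed in when it is done.

```bash
ls; mkdir -p pics
cat > h.py <<'E'
import numpy as np, cv2
from bench import arm, solve_ik, status, imaging
def shot(n,name=None):
    s=status.sense(); c=imaging.camera(n)
    if n=="wrist":
        T=np.eye(4);T[:3,:3]=np.array(s["eef_rot"]);T[:3,3]=s["eef_pos"]; c["T"]=T@c["T_tool_cam"]
    if name: cv2.imwrite("pics/%s.png"%name,c["frame"][:,:,::-1])
    return c
def cloud(c):
    z=c["range_z"];v,u=np.mgrid[:z.shape[0],:z.shape[1]]
    p=np.stack([u,v,np.ones_like(u)],-1)@np.linalg.inv(c["K"]).T*z[...,None]
    return p@c["T"][:3,:3].T+c["T"][:3,3]
def ray(c,u,v,h):
    d=c["T"][:3,:3]@np.linalg.inv(c["K"])@[u,v,1];o=c["T"][:3,3]
    return o+d*(h-o[2])/d[2]
E
python3 - <<'E'
from h import *
for n in("top","side"):
    c=shot(n,n+"0"); print(n,c["T"].round(3).tolist(),c["K"].round(1).tolist())
    np.savez(n+"0",**c)
print(status.sense())
E
```

```text
pics
top [[-0.017, -0.995, 0.101, 0.378], [-1.0, 0.017, -0.0, -0.016], [-0.001, -0.101, -0.995, 1.48], [0.0, 0.0, 0.0, 1.0]] [[533.6, 0.0, 277.0], [0.0, 533.6, 203.5], [0.0, 0.0, 1.0]]
side [[0.999, -0.036, 0.036, 0.483], [-0.051, -0.713, 0.699, -0.752], [0.001, -0.7, -0.714, 0.87], [0.0, 0.0, 0.0, 1.0]] [[438.3, 0.0, 283.7], [0.0, 438.3, 212.1], [0.0, 0.0, 1.0]]
{'t': 0.1, 'qpos': array([ 5.46887395e+01,  1.18828668e+01,  8.83973057e+01,  8.86548124e-05,
        7.98428687e+01, -8.62220687e+00]), 'dq': array([-0.03306184, -0.02032101, -0.18882949,  0.05188375,  0.0436666 ,
        0.00966589]), 'tau': array([-9.63629209e-04, -3.84094942e+01, -2.92548859e+01, -3.16070982e-04,
        4.90662031e-03, -2.29467764e-05]), 'eef_pos': array([0.2578768 , 0.51319181, 0.24720144]), 'eef_rot': array([[-8.93456890e-01,  4.49147238e-01, -1.24251990e-03],
       [ 4.49148841e-01,  8.93455232e-01, -1.75150770e-03],
       [ 3.23451058e-04, -2.12297299e-03, -9.99997694e-01]]), 'force': array([ 0.49245598, -0.39520893,  0.45273903]), 'moment': array([0.02978317, 0.0460864 , 0.02167716]), 'grasp_force': 0.0, 'finger_gap': 0.08517668410452828}
```

View pics/top0.png

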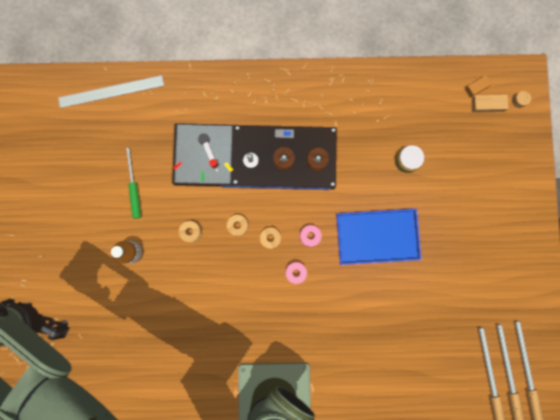

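View pics/side0.png

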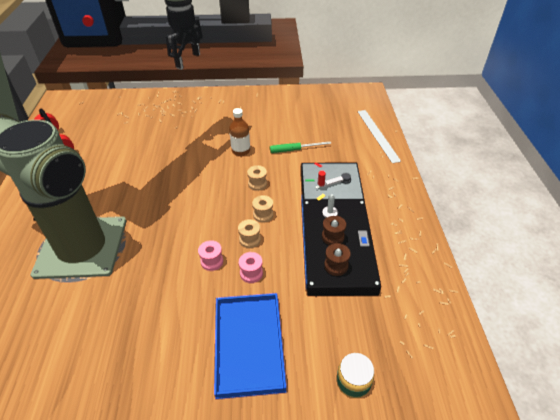

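The top view shows dark spools at (284,157) and (318,158), the empty spindle at (251,160), and pale spools at (189,231), (237,225) and (270,238). The pink decoys are at (311,236) and (296,273). The lever pivot is at (204,139) with the knob at (213,163), and the red mark at (179,166). The tray is at (378,237). The side view agrees.

```bash
cat > m.py <<'E'
from h import *
def blobs(c,mask,h,amin):
    """blobs of a mask cast to plane height h: centre of fitted circle in world"""
    n,l,st,ce=cv2.connectedComponentsWithStats(mask.astype(np.uint8))
    P=cloud(c);out=[]
    for i in range(1,n):
        if st[i,4]<amin: continue
        k=(l==i).astype(np.uint8)
        ct=max(cv2.findContours(k,0,1)[0],key=len)[:,0].astype(float)
        w=np.array([ray(c,u,v,h)[:2] for u,v in ct],np.float32)
        (x,y),(a,b),r=cv2.minAreaRect(w); 
        out.append((ce[i].round(1).tolist(),int(st[i,4]),np.round([x,y,a,b,r],4).tolist(),np.percentile(P[l==i][:,2],[10,50,90]).round(3).tolist()))
    return out
def top_masks(c):
    P=cloud(c);hsv=cv2.cvtColor(c["frame"],cv2.COLOR_RGB2HSV).astype(int);H,S,V=hsv[...,0],hsv[...,1],hsv[...,2]
    return P,H,S,V
E
python3 - <<'E'
from m import *
c=dict(np.load("top0.npz"))
P,H,S,V=top_masks(c);z=P[...,2]
box=np.zeros(z.shape,bool);box[110:300,165:430]=1
def show(t,m,h,a):
    print(t)
    for b in blobs(c,m,h,a): print("  ",b)
show("raw/pink z~.05",box&(z>.042)&(z<.058)&(np.mgrid[:420,:560][0]>195),.05,60)
show("done",box&(z>.085)&(z<.105),.096,20)
show("all high",box&(z>.06),.098,3)
show("stand",box&(z>.033)&(np.mgrid[:420,:560][0]<200),.04,1000)
show("tray",box&(H>105)&(H<130)&(S>150)&(z<.06)&(np.mgrid[:420,:560][0]>200),.025,1000)
show("red",box&((H<6)|(H>174))&(S>150)&(V>150),.098,5)
show("green",box&(H>45)&(H<80)&(S>100),.04,5)
show("yellow",box&(H>24)&(H<34)&(S>150)&(V>150),.04,5)
for u,v in((189,231),(284,157),(251,160),(204,139),(213,163)): print(u,v,z[v-2:v+3,u-2:u+3].round(3).tolist(),c["frame"][v,u])
E
```

```text
raw/pink z~.05
   ([237.1, 225.0], 282, [0.4672, 0.0921, 0.0538, 0.0537, 89.0107], [0.045, 0.049, 0.053])
   ([189.5, 231.3], 295, [0.4532, 0.221, 0.0536, 0.0538, 89.8638], [0.045, 0.049, 0.053])
   ([310.9, 235.4], 284, [0.4356, -0.1058, 0.0536, 0.0508, 89.0092], [0.045, 0.049, 0.053])
   ([270.5, 237.7], 279, [0.4308, 0.0028, 0.0509, 0.0535, 89.0095], [0.045, 0.049, 0.053])
   ([296.3, 272.8], 287, [0.3367, -0.0636, 0.0532, 0.0528, 89.015], [0.046, 0.049, 0.053])
done
   ([284.0, 157.3], 339, [0.6399, -0.0367, 0.0526, 0.056, 88.9964], [0.091, 0.095, 0.1])
   ([318.0, 158.1], 342, [0.637, -0.1261, 0.0527, 0.0533, 88.9966], [0.091, 0.095, 0.099])
   ([249.9, 156.8], 27, [0.6441, 0.0527, 0.0158, 0.0133, 88.9977], [0.089, 0.099, 0.103])
   ([213.1, 162.4], 49, [0.6298, 0.1488, 0.0184, 0.0187, 89.744], [0.09, 0.097, 0.101])
all high
   ([207.4, 138.0], 5, [0.6945, 0.1648, 0.0094, 0.0037, 43.8811], [0.06, 0.062, 0.916])
   ([205.0, 143.3], 3, [0.6806, 0.1708, 0.0053, 0.0027, 88.9957], [0.061, 0.061, 1.197])
   ([284.0, 157.6], 370, [0.6383, -0.0366, 0.0561, 0.0564, 44.285], [0.088, 0.095
[... 2145 characters left out ...]
, 0.103], [0.099, 0.103, 0.104, 0.1, 0.1], [0.101, 0.102, 0.101, 0.102, 0.098]] [169 175 169]
251 160 [[0.097, 0.097, 0.097, 0.099, 0.082], [0.088, 0.102, 0.094, 0.088, 0.068], [0.076, 0.084, 0.08, 0.077, 0.06], [0.065, 0.07, 0.068, 0.063, 0.051], [0.044, 0.054, 0.05, 0.049, 0.046]] [111 112 108]
204 139 [[0.055, 0.056, 0.057, 0.056, 0.06], [0.06, 0.056, 0.058, 0.058, 0.057], [0.058, 0.057, 0.06, 0.056, 0.054], [0.058, 0.057, 0.059, 0.059, 0.054], [0.056, 0.052, 0.06, 0.061, 0.057]] [96 93 93]
213 163 [[0.098, 0.097, 0.103, 0.097, 0.1], [0.098, 0.097, 0.096, 0.096, 0.103], [0.098, 0.099, 0.096, 0.098, 0.1], [0.1, 0.095, 0.093, 0.097, 0.094], [0.096, 0.095, 0.099, 0.096, 0.091]] [241  58  44]
```

Run:
```python
import cv2
a=cv2.imread("pics/top0.png")[115:255,165:345];cv2.imwrite("pics/c0.png",cv2.resize(a,None,fx=4,fy=4,interpolation=cv2.INTER_CUBIC))
```

```text
(no output)
```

View pics/c0.png

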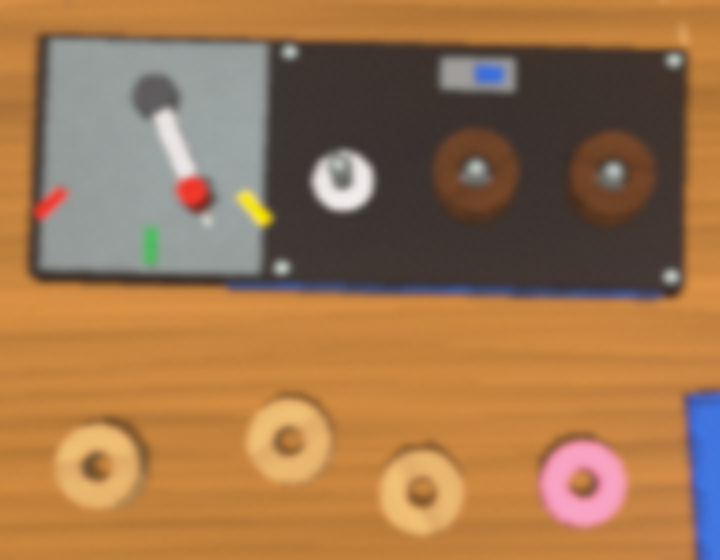

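Stand yaw is about -2°. The crop confirms the knob is between green and yellow, and that red is on the +y side. Next is a closer look with the wrist camera on the way to the lever.

```bash
cat >> h.py <<'E'
def down(a):
    "tool pointing down, closing line at angle a (rad) from world x"
    y=np.array([np.cos(a),np.sin(a),0]);z=np.array([0,0,-1.]);return np.column_stack([np.cross(y,z),y,z])
E
python3 - <<'E'
from m import *
for a in (90,-90):
    q=solve_ik([.60,.05,.32],down(np.radians(a)));print(a,q)
arm.move_pose([.60,.05,.34],down(np.pi/2))
c=shot("wrist","w0");np.savez("w0",**c);print(c["T_tool_cam"].round(3).tolist(),c["K"].round(1).tolist(),c["T"].round(3).tolist(),status.sense()["t"],status.sense()["qpos"])
E
```

```text
90 [-3.46770416e+00  1.25735856e+01  7.90004509e+01 -2.54444375e-14
  8.84259634e+01 -9.34677042e+01]
-90 [-3.46770416e+00  1.25735856e+01  7.90004509e+01 -2.54444375e-14
  8.84259634e+01  8.65322958e+01]
[[-0.0, -0.948, -0.319, 0.082], [1.0, -0.0, -0.001, -0.0], [0.001, -0.319, 0.948, -0.126], [0.0, 0.0, 0.0, 1.0]] [[327.5, 0.0, 280.4], [0.0, 327.5, 207.2], [0.0, 0.0, 1.0]] [[-0.001, 0.948, 0.319, 0.518], [1.0, 0.001, -0.0, 0.051], [-0.0, 0.319, -0.948, 0.466], [0.0, 0.0, 0.0, 1.0]] 2.2417 [-3.38134911e+00  1.20849000e+01  7.73066560e+01  1.48145829e-02
  9.06292516e+01 -9.34599024e+01]
```

View pics/w0.png

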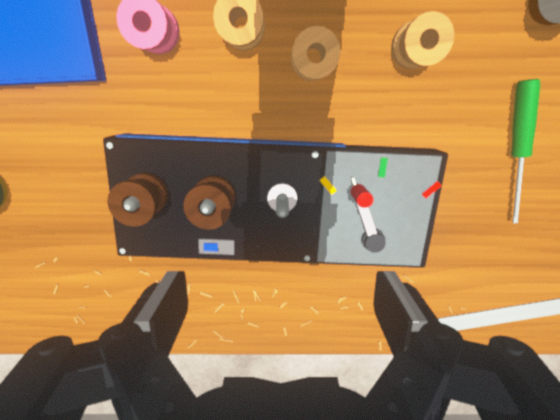

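The wrist view shows the done spool tops around (137,200) and (210,204), the seat 3 disc at (282,197), the knob top at (365,199) and the pivot at (374,240).

Run:
```python
from m import *
c=dict(np.load("w0.npz"))
P,H,S,V=top_masks(c);z=P[...,2];r=np.mgrid[:420,:560][0];ok=r<265
def show(t,m,h,a):
    print(t)
    for b in blobs(c,m&ok,h,a): print("  ",b)
show("raw",(z>.043)&(z<.057)&(r<120),.05,300)
show("done",(z>.086)&(z<.1)&(r>120),.096,300)
show("tips",(z>.1)&(z<.115)&(r>120),.106,15)
show("disc",(V>180)&(S<40)&(r>150),.046,100)
show("knob",((H<6)|(H>174))&(S>150)&(V>120)&(z>.088)&(r>120),.098,15)
show("pivot",(z>.049)&(z<.068)&(S<60)&(V<125)&(r>220)&(r<255),.057,50)
show("stand",(z>.033)&(r>120),.04,5000)
for k,m in (("red",((H<6)|(H>174))&(S>150)&(z<.06)),("green",(H>45)&(H<80)&(S>100)),("yellow",(H>22)&(H<34)&(S>180)&(V>150)&(r>160))): show(k,m&(r>140)&(np.mgrid[:420,:560][1]<450),.04,20)
for u,v in((131,204),(207,208),(282,213)):print(ray(c,u,v,.106).round(4))
print(ray(c,374,240,.058))
```

```text
raw
   ([142.4, 23.1], 1847, [0.4409, -0.1046, 0.0491, 0.0576, 0.0383], [0.049, 0.051, 0.052])
   ([238.2, 20.9], 1632, [0.4387, 0.0026, 0.0449, 0.055, 0.0383], [0.049, 0.05, 0.052])
   ([428.2, 38.6], 1911, [0.455, 0.219, 0.0544, 0.0584, 0.0409], [0.049, 0.05, 0.051])
   ([315.9, 52.2], 1715, [0.4691, 0.0918, 0.0547, 0.0555, 0.0417], [0.049, 0.05, 0.052])
done
   ([132.3, 202.7], 1691, [0.6373, -0.125, 0.0554, 0.06, 37.8749], [0.093, 0.096, 0.097])
   ([207.4, 206.0], 1594, [0.6415, -0.0359, 0.0551, 0.0582, 40.4644], [0.095, 0.096, 0.097])
tips
   ([129.4, 205.5], 98, [0.637, -0.1239, 0.0125, 0.0127, 42.2088], [0.101, 0.103, 0.107])
   ([206.1, 208.3], 104, [0.6404, -0.0353, 0.0141, 0.0134, 50.2142], [0.101, 0.103, 0.106])
   ([282.1, 211.7], 99, [0.6447, 0.0527, 0.0123, 0.0117, 0.0486], [0.101, 0.103, 0.107])
disc
   ([381.4, 207.9], 8994, [0.6652, 0.185, 0.1353, 0.1544, 87.5256], [0.04, 0.041, 0.042])
   ([518.2, 190.3], 240, [0.6361, 0.3664, 0.0895, 0.0057, 7.9209], [0.014, 0.016, 0.017])
   ([281.7, 193.4], 388, [0.6422, 0.0522, 0.0316, 0.039, 3.5976], [0.045, 0.046, 0.047])
   ([225.4, 246.9], 153, [0.7187, -0.0273, 0.0197, 0.0171, 87.3477], [0.042, 0.043, 0.044])
knob
   ([363.9, 198.4], 216, [0.6304, 0.1487, 0.0212, 0.0171, 45.8198], [0.093, 0.098, 0.099])
pivot
   ([374.0, 242.2], 271, [0.7052, 0.1792, 0.0274, 0.0264, 39.0727], [0.056, 0.058, 0.059])
stand
   ([272.0, 201.2], 38532, [0.658, 0.0399, 0.4516, 0.1726, 87.5417], [0.04, 0.041, 0.091])
red
   ([432.1, 188.9], 123, [0.6357, 0.2547, 0.0097, 0.0263, 43.2739], [0.041, 0.042, 0.043])
green
   ([382.5, 167.0], 122, [0.6051, 0.1852, 0.0085, 0.0243, 87.8406], [0.041, 0.042, 0.043])
yellow
   ([327.4, 184.8], 110, [0.6295, 0.114, 0.025, 0.008, 41.7243], [0.041, 0.042, 0.043])
[ 0.635  -0.1218  0.106 ]
[ 0.6399 -0.0343  0.106 ]
[0.6459 0.0527 0.106 ]
[0.70186784 0.17804549 0.058     ]
```

Both views agree, and the pivot–knob distance of 81 mm is close to the stated 80 mm. The lever is at about 1.17 rad, so I'll swing it to red.

```bash
cat > lever.py <<'E'
from h import *
PIV=np.array([.705,.179]);BASE=np.pi-np.radians(2.5)-.75
def knob(q,r=.08): 
    t=BASE+q;return PIV+r*np.array([np.cos(t),np.sin(t)]),t-np.pi/2
def swing(q0,q1,z=.083):
    p,a=knob(q0)
    arm.command_gripper(.05,50)
    arm.move_pose([*p,.2],down(a)); arm.move_straight([*p,z],v=.12)
    arm.command_gripper(.0,50); print("gap",status.sense()["finger_gap"],status.sense()["force"].round(1))
    n=max(2,int(abs(q1-q0)/.1)+1)
    for q in np.linspace(q0,q1,n)[1:]:
        p,a=knob(q); arm.move_straight([*p,z],down(a),v=.06)
        print(round(q,2),status.sense()["force"].round(1))
    arm.dwell(.3)
def release():
    arm.command_gripper(.05); s=status.sense()["eef_pos"]; arm.move_straight([s[0],s[1],.2],v=.15)
E
python3 - <<'E'
from lever import *
swing(1.174,-.01); s=status.sense(); print(s["eef_pos"],s["t"],s["finger_gap"])
release(); 
p=[.60,.10,.34];arm.move_pose(p,down(np.pi/2));c=shot("wrist","w1")
import m
P,H,S,V=m.top_masks(c);z=P[...,2]
for b in m.blobs(c,((H<6)|(H>174))&(S>150)&(V>100)&(z>.088),.098,15):
    print(b);print("lever",(np.arctan2(b[2][1]-.179,b[2][0]-.705)-BASE))
print(status.sense()["t"])
E
```

```text
gap 0.018573761720896 [-0.6 -1.   2.8]
1.07 [-2.2 -0.1  5. ]
0.96 [-2.5  0.7  6. ]
0.85 [-2.8  0.9  4.9]
0.74 [-3.   1.3  6.2]
0.64 [-2.8  2.4  6.8]
0.53 [-2.8  2.   6. ]
0.42 [-3.1  3.8  5.9]
0.31 [-3.7  2.6  6.3]
0.21 [-4.2  3.7  6.1]
0.1 [-2.7  4.7  6.2]
-0.01 [-3.1  4.4  5.8]
[0.64932907 0.23847339 0.08415581] 8.4333 0.01841182664465148
([394.2, 213.5], 222, [0.648, 0.2349, 0.0214, 0.0186, 59.5261], [0.092, 0.098, 0.099])
lever 0.017977895137096134
10.775
```

View pics/w1.png

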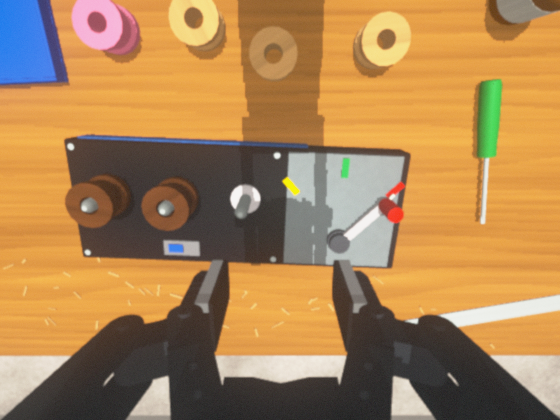

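The lever rests on the red mark, with the knob at (394,213). The finished spools go to the tray next.

```bash
cat > pp.py <<'E'
from h import *
import m
SEAT={1:(.6367,-.1243),2:(.6407,-.0355),3:(.6447,.0527)}
TRAY=np.array([.432,-.290]);TY=np.radians(2.67)
def tray(x,y): return TRAY+np.array([np.cos(TY)*x-np.sin(TY)*y,np.sin(TY)*x+np.cos(TY)*y])
def go(p,z,a=0.): arm.move_pose([*p,z],down(a))
def line(z,**k):
    e=status.sense()["eef_pos"]; return arm.move_straight([e[0],e[1],z],**k)
def pick(p,base,zl,a=0.):
    "grasp a spool standing at height base, lift to zl"
    arm.command_gripper(.08,40); go(p,base+.13,a); arm.move_straight([*p,base+.023],v=.15,until_force=15)
    arm.command_gripper(.0,40); s=status.sense(); print("gap",s["finger_gap"].round(4),"z",s["eef_pos"].round(4),s["force"].round(1))
    arm.move_straight([*p,zl],v=.15); s=status.sense(); print("lift gap",s["finger_gap"].round(4),s["force"].round(1),"t",s["t"])
    return s["finger_gap"]>.035
E
python3 - <<'E'
from pp import *
for k,y in((1,-.045),(2,.045)):
    assert pick(SEAT[k],.046,.17)
    p=tray(0,y); go(p,.17); go(p,.10)
    print("touch",line(.026,v=.06,until_force=6),status.sense()["eef_pos"].round(4))
    arm.command_gripper(.066); line(.16)
go([.40,.08],.34,np.pi/2)
c=shot("wrist","w2");np.savez("w2",**c);print(status.sense()["t"])
P,H,S,V=m.top_masks(c);z=P[...,2];r=np.mgrid[:420,:560][0]
for b in m.blobs(c,(z>.043)&(z<.057)&(r<265),.05,300):print(b)
t=shot("top","t2")
E
```

```text
Traceback (most recent call last):
  File "pp.py", line 12, in pick
    arm.command_gripper(.0,40); s=status.sense(); print("gap",s["finger_gap"].round(4),"z",s["eef_pos"].round(4),s["force"].round(1))
                                                              ^^^^^^^^^^^^^^^^^^^^^
AttributeError: 'float' object has no attribute 'round'
```

```bash
sed -i 's/s\["finger_gap"\].round(4)/round(s["finger_gap"],4)/g' pp.py
python3 - <<'E'
from pp import *
s=status.sense();print(s["finger_gap"],s["eef_pos"],s["force"])
arm.command_gripper(.08); line(.176)
for k,y in((1,-.045),(2,.045)):
    assert pick(SEAT[k],.046,.17)
    p=tray(0,y); go(p,.17); go(p,.10)
    print("touch",line(.026,v=.06,until_force=6),status.sense()["eef_pos"].round(4))
    arm.command_gripper(.066); line(.16)
go([.40,.08],.34,np.pi/2)
c=shot("wrist","w2");np.savez("w2",**c);print(status.sense()["t"])
P,H,S,V=m.top_masks(c);z=P[...,2];r=np.mgrid[:420,:560][0]
for b in m.blobs(c,(z>.043)&(z<.057)&(r<265),.05,300):print(b)
t=shot("top","t2")
E
```

```text
0.055260162923852815 [ 0.63812522 -0.12477642  0.07105523] [0.00803638 0.01966005 4.64971556]
gap 0.0554 z [ 0.6381 -0.1248  0.071 ] [-0.3 -0.   5.5]
lift gap 0.0558 [ 0.1 -0.2 -1.9] t 17.25
touch True [ 0.4336 -0.3329  0.0299]
gap 0.0545 z [ 0.6421 -0.0357  0.0709] [ 0.4 -0.6  4.6]
lift gap 0.0547 [-0.2 -0.1  0. ] t 24.8083
touch True [ 0.4292 -0.2434  0.0296]
30.1417
([163.4, 114.8], 1529, [0.3387, -0.0637, 0.0574, 0.0542, 89.8916], [0.049, 0.05, 0.051])
([501.7, 161.0], 329, [0.3969, 0.3658, 0.0307, 0.0601, 72.6291], [0.044, 0.05, 0.056])
([33.1, 187.1], 1492, [0.4299, -0.2452, 0.0558, 0.0639, 14.9219], [0.049, 0.055, 0.056])
([222.8, 189.0], 1231, [0.4325, 0.0037, 0.0553, 0.0564, 41.3248], [0.049, 0.05, 0.051])
([141.1, 192.0], 1280, [0.4362, -0.1041, 0.0552, 0.0578, 38.5985], [0.049, 0.05, 0.051])
([385.8, 204.3], 1205, [0.4536, 0.2192, 0.058, 0.0543, 45.5935], [0.049, 0.05, 0.051])
([289.8, 214.6], 1142, [0.4681, 0.0919, 0.0541, 0.0558, 89.9108], [0.049, 0.05, 0.051])
```

View pics/t2.png

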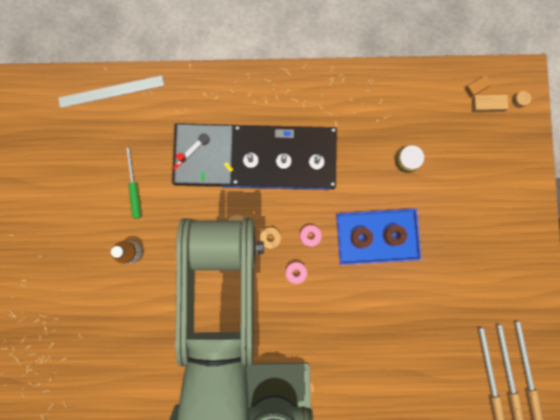

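View pics/w2.png

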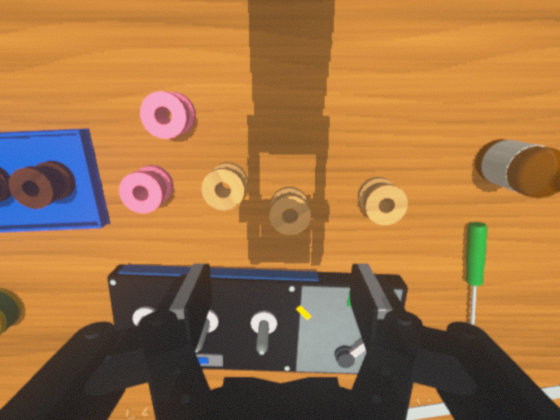

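Both finished spools stand upright in the tray, at (361,237) and (395,235) in the top view, and the lever is still at red. Next I load the raw spools, looking again before each pick.

```bash
cat >> pp.py <<'E'
def exact(p,z,**k):
    "straight move whose command is corrected by the remaining error"
    arm.move_straight([*p,z],**k); e=status.sense()["eef_pos"]
    d=np.clip(np.array([*p,z])-e,-.005,.005); arm.move_straight(np.array([*p,z])+d,v=.05); return d
def raws():
    go([.40,.08],.34,np.pi/2); c=shot("wrist")
    P,H,S,V=m.top_masks(c);z=P[...,2];r=np.mgrid[:420,:560][0]; out=[]
    for b in m.blobs(c,(z>.043)&(z<.057)&(r<265)&(H>8)&(H<30)&(S>60)&(V>90),.05,700):
        if b[2][1]>-.17: out.append(b[2][:4])
    return out
def load(near,k):
    L=raws(); print(L)
    L=[b for b in L if np.hypot(b[0]-near[0],b[1]-near[1])<.07 and .048<b[2]<.064 and .048<b[3]<.064]
    b=min(L,key=lambda b:np.hypot(b[0]-near[0],b[1]-near[1])); p=np.array(b[:2])
    arm.command_gripper(.08,40); go(p,.13); d=exact(p,.07)
    arm.move_straight([*(p+d[:2]),.023],v=.08,until_force=15); s0=status.sense()
    arm.command_gripper(.0,40); s=status.sense(); print("grip",s["finger_gap"],s0["eef_pos"],s["eef_pos"]-s0["eef_pos"])
    zg=s["eef_pos"][2]; line(.18); assert status.sense()["finger_gap"]>.035
    q=np.array(SEAT[k]); go(q,.18); d=exact(q,.15)
    for o in [(0,0)]+[(.002*np.cos(t),.002*np.sin(t)) for t in np.arange(0,6.2,np.pi/2)]:
        t=q+d[:2]+o; arm.move_straight([*t,.145],v=.08)
        hit=arm.move_straight([*t,zg+.040],v=.05,until_force=10); e=status.sense()
        print("off",o,hit,"dz",e["eef_pos"][2]-zg-.046,e["force"].round(1))
        if e["eef_pos"][2]-zg-.046<.004: break
    arm.command_gripper(.075); line(.18); print("t",status.sense()["t"])
E
python3 - <<'E'
from pp import *
load((.4536,.2192),3)
E
```

```text
[[0.4328, 0.0035, 0.0544, 0.0566], [0.4542, 0.2194, 0.0582, 0.0544], [0.4681, 0.0922, 0.0541, 0.0574]]
grip 0.05476052868975334 [0.45394483 0.21946483 0.02297192] [0.00076426 0.00024408 0.00101281]
off (0, 0) True dz 3.841232529115668e-05 [-1.6  0.6  4.2]
t 39.9167
```

Seated on the first try, at the expected height (dz ≈ 0).

Run:
```python
from pp import *
load((.4681,.0922),2)
load((.4328,.0035),1)
print(raws())
go([.55,.05],.36,np.pi/2);c=shot("wrist","w3");t=shot("top","t3");np.savez("w3",**c)
P,H,S,V=m.top_masks(c);z=P[...,2];r=np.mgrid[:420,:560][0]
for b in m.blobs(c,(z>.086)&(z<.1)&(r<265),.096,300):print(b)
```

```text
[[0.4512, 0.0744, 0.1124, 0.0562]]Traceback (most recent call last):
  File "<stdin>", line 2, in <module>
  File "pp.py", line 28, in load
    b=min(L,key=lambda b:np.hypot(b[0]-near[0],b[1]-near[1])); p=np.array(b[:2])
ValueError: min() iterable argument is empty
```

The two remaining spools now show up as one blob 112 mm long, so one was knocked against the other. I'll take a look.

Run:
```python
from pp import *
c=shot("wrist","w4");np.savez("w4",**c)
P,H,S,V=m.top_masks(c);z=P[...,2];r=np.mgrid[:420,:560][0]
mk=((z>.044)&(z<.057)&(r<265)&(H>8)&(H<30)&(S>60)&(V>90)).astype(np.uint8)
f=cv2.distanceTransform(mk,5)
# bore centres: holes inside the blob
ct,h=cv2.findContours(mk,cv2.RETR_CCOMP,1)
for k,x in enumerate(ct):
    if h[0][k][3]>=0 and cv2.contourArea(x)>30:
        (u,v),rr=cv2.minEnclosingCircle(x);print("bore",(u,v),rr,ray(c,u,v,.05).round(4))
for b in m.blobs(c,mk,.05,700):print(b)
```

```text
Traceback (most recent call last):
cv2.error: OpenCV(4.12.0) :-1: error: (-5:Bad argument) in function 'distanceTransform'
> Overload resolution failed:
>  - distanceTransform() missing required argument 'maskSize' (pos 3)
>  - distanceTransform() missing required argument 'maskSize' (pos 3)
```

View pics/w4.png

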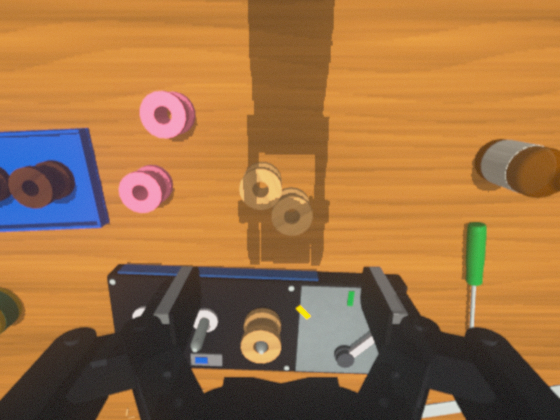

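The two upright spools are touching, at (262,187) and (291,215). The blob's long axis gives their centres, and I'll grip across that line.

```bash
cat > two.py <<'E'
from pp import *
def pair(c):
    P,H,S,V=m.top_masks(c);z=P[...,2];r=np.mgrid[:420,:560][0]
    mk=((z>.044)&(z<.057)&(r<265)&(H>8)&(H<30)&(S>60)&(V>90)).astype(np.uint8)
    for b in m.blobs(c,mk,.05,700):
        x,y,a,bb,ang=b[2]
        if y<-.17: continue
        t=np.radians(ang if a>bb else ang+90); L=(max(a,bb)-min(a,bb))/2*np.array([np.cos(t),np.sin(t)])
        print("blob",b[2],"c1",np.array([x,y])+L,"c2",np.array([x,y])-L,"ang",np.degrees(t))
    ct,h=cv2.findContours(mk,cv2.RETR_CCOMP,1)
    for k,x in enumerate(ct):
        if h[0][k][3]>=0 and cv2.contourArea(x)>20:
            (u,v),rr=cv2.minEnclosingCircle(x);print("bore",(u,v),rr,ray(c,u,v,.05).round(4))
E
python3 - <<'E'
from two import *
pair(dict(np.load("w4.npz")) if 0 else shot("wrist"))
E
```

```text
blob [0.4514, 0.0746, 0.1118, 0.0563, 47.8973] c1 [0.47000531 0.09518895] c2 [0.43279469 0.05401105] ang 47.8973
bore (291.5, 215.0) 8.732224464416504 [0.4687 0.0945 0.05  ]
bore (260.5, 188.5) 8.860122680664062 [0.4317 0.0535 0.05  ]
```

The bore centres agree with the blob split, so I'll load with an explicit position and grip angle.

```bash
sed -i 's/^def load(near,k):/def load(near,k,p=None,a=0.):/; s/^    L=raws(); print(L)/    if p is None: p=find(near)\n    p=np.array(p)/; /^    L=\[b for b in L/d; /^    b=min(L,key/d; s/go(p,.13); d=exact/go(p,.13,a); d=exact/' pp.py
cat >> pp.py <<'E'
def find(near):
    L=raws(); print(L)
    return min([b for b in L if np.hypot(b[0]-near[0],b[1]-near[1])<.07 and .048<b[2]<.064 and .048<b[3]<.064],key=lambda b:np.hypot(b[0]-near[0],b[1]-near[1]))[:2]
E
python3 - <<'E'
from pp import *
load(None,2,(.4694,.0948),np.radians(-42))
load((.4322,.0537),1)
print(raws())
go([.55,.05],.36,np.pi/2);c=shot("wrist","w5");t=shot("top","t3");np.savez("w5",**c)
P,H,S,V=m.top_masks(c);z=P[...,2];r=np.mgrid[:420,:560][0]
for b in m.blobs(c,(z>.086)&(z<.102)&(r<265),.096,300):print(b)
E
```

```text
grip 0.054048264393250015 [0.46932243 0.09478675 0.02302346] [6.60668680e-04 1.61018630e-05 7.36371915e-04]
off (0, 0) True dz -1.6003907666359285e-05 [-0.2  0.8  4.6]
t 51.0917
[[0.4309, 0.0519, 0.054, 0.0556]]
grip 0.05557224943584601 [0.43057491 0.05187466 0.02310799] [ 5.53389705e-04 -6.65843764e-06  7.45303029e-04]
off (0, 0) True dz 0.00010373877271466214 [-0.1  0.1  2.9]
t 61.5333
[]
([146.1, 235.2], 1420, [0.6364, -0.1235, 0.0544, 0.061, 42.705], [0.093, 0.096, 0.098])
([214.7, 238.2], 1360, [0.6409, -0.0359, 0.0558, 0.0583, 87.47], [0.094, 0.096, 0.097])
([282.4, 241.1], 1349, [0.6453, 0.0515, 0.0547, 0.0581, 89.9287], [0.094, 0.096, 0.097])
```

View pics/w5.png

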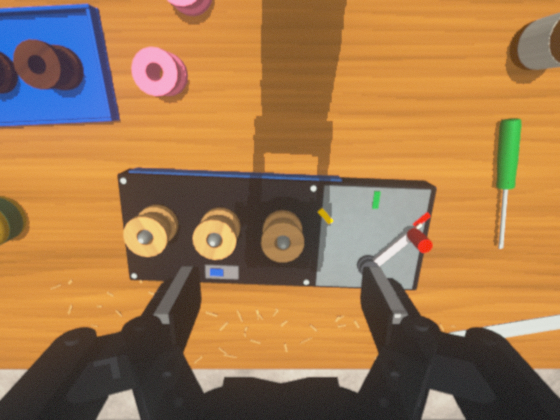

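All three raw spools are seated with tops at 96 mm, at (146,235), (215,238) and (282,241), and the lever is still at red. Now the lever goes to green.

Run:
```python
from lever import *
import m
swing(0,.75); s=status.sense()["eef_pos"]; print("eef angle",np.arctan2(s[1]-PIV[1],s[0]-PIV[0])-BASE)
release()
arm.move_pose([.55,.08,.36],down(np.pi/2));c=shot("wrist","w6");t=shot("top","t6")
P,H,S,V=m.top_masks(c);z=P[...,2];r=np.mgrid[:420,:560][0]
for b in m.blobs(c,((H<6)|(H>174))&(S>150)&(V>100)&(z>.088)&(r<280),.098,15):
    print(b,"lever",np.arctan2(b[2][1]-.179,b[2][0]-.705)-BASE)
for b in m.blobs(c,(z>.086)&(z<.102)&(r<265),.096,300):print(b)
print(status.sense()["t"])
a=cv2.resize(cv2.imread("pics/w6.png"),(400,300));b=cv2.resize(cv2.imread("pics/t6.png"),(400,300));cv2.imwrite("pics/both6.png",np.hstack([a,b]))
```

```text
gap 0.01853099561901632 [-1.4  0.1  3.9]
0.11 [-0.7 -0.1  5.1]
0.21 [-0.5 -0.6  5.8]
0.32 [-0.1 -0.5  5.9]
0.43 [ 1.  -1.   5.8]
0.54 [ 1.  -0.5  6.7]
0.64 [ 1.7 -0.7  5.1]
0.75 [ 3.7 -0.5  5.8]
eef angle 0.7489522261176389
([359.6, 227.6], 185, [0.6244, 0.1803, 0.0216, 0.017, 45.3761], [0.092, 0.098, 0.099]) lever 0.7775055974562219
([545.1, 37.5], 941, [0.408, 0.3622, 0.0575, 0.029, 15.0404], [0.088, 0.095, 0.1])
([122.3, 235.3], 1452, [0.6363, -0.1231, 0.0552, 0.0612, 36.7407], [0.093, 0.096, 0.098])
([191.1, 238.4], 1379, [0.641, -0.0349, 0.0549, 0.0593, 44.0375], [0.094, 0.096, 0.097])
([258.8, 241.3], 1351, [0.6449, 0.0523, 0.0547, 0.058, 89.9763], [0.094, 0.096, 0.097])
71.2
```

View pics/both6.png

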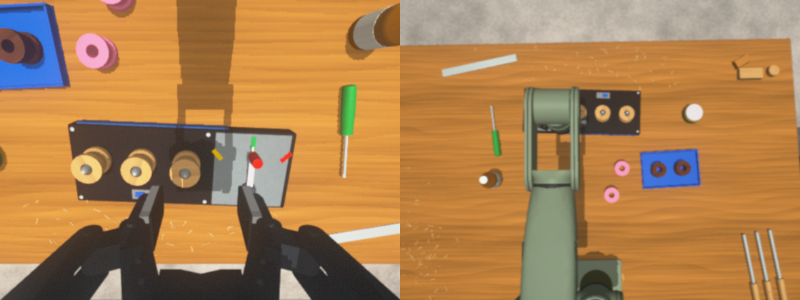

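The lever points at the green mark (measured 0.75–0.78 rad). The three raw spools are seated, the two finished ones stand in the tray, and the bystanders haven't moved. I'm handing the job in.

```bash
python3 -c "
from bench import arm
print(arm.close_job())"
```

```text
the job is handed in; nothing more can be done
None
```

The job is handed in at about 71 s of the 200 s limit: lever stopped at red first, both finished spools upright in the tray, all three raw spools seated, and the lever then set to green (measured 0.75–0.78 rad); the hand-in gave no verdict.

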